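# Tip loose nuts from a hand chute into a spring-shuttered feeder

### The job

Refill the nut feeder: lift the loaded chute by its grip block, keep it level, set the groove under its spout on the feeder's sprung bar and gently press the bar fully down to open the shutter. Only then tip the spout down, holding the bar fully down with the chute until all three nuts have slid into the feeder. Lift the chute off so the shutter closes and stand it upright on the bench; never lean hard on the feeder, touch it only with the chute, and leave everything else in place.

Things in the scene. Friction and masses are not known exactly. Their poses are not given: they have to be found in the camera images.
- chute: Open aluminium channel 150 mm long, 28 mm wide, on cross ribs, black grip block above; 0.2 kg. Origin: middle of its footprint, at bench height as it stands. +x runs from the open spout (x = -75 mm) to the closed rear (+75 mm), z up. Floor 11 mm above the origin, inside 24 mm wide, walls end at z = 31 mm. The nuts in it start to slide at 17 to 25 degrees of tilt and run freely at 35 to 40.
- chute_grip (a point): Middle of the chute's grip block, at x = -8, y = 0, z = 66 mm in the chute's frame. The block is 28 mm (x) by 24 mm (y), from z = 46 to 84 mm, on a bridge over the channel; grip it from above across either pair of faces.
- chute_groove (a point): Middle of the groove's roof under the chute, at x = -39, y = 0, z = 8 mm in the chute's frame. The groove is 16 mm wide along x, between two ribs 8 mm deep, 4 mm thick, 44 mm long across the chute, so the 10 mm bar has 3 mm of play each way and the chute can rock on it. The spout tip is 36 mm ahead (-x).
- nut1: Steel hexagon nut, 18 mm across corners, 8 mm thick, 11 g, lying on the chute's floor behind the grip block. Origin: centre of one face.
- nut2: A second, same nut.
- nut3: A third, same nut.
- feeder: Grey box fixed to the bench, 130 x 80 mm (x from -92 to 38 mm), 60 mm high. Origin: on the bench under the centre of its opening; +x points from the opening to the sprung bar, z up. Nuts drop into a chamber whose floor is 5 mm above the bench. To pour, the chute's +x points along the feeder's +x, the groove sits on the bar and the spout points over the opening.
- mouth (a point): Centre of the feeder's opening, 48 mm (x) by 40 mm (y), in its top deck 60 mm above the bench. A hood stands round it: a wall at feeder x = -25 mm and sides at y = +-20 to 23 mm, 105 mm high up to x = 6 mm, 75 mm from there to x = 24 mm; open towards the bar. A flat steel shutter just under the deck slides 9.6 mm open per mm of bar travel (shut when the bar is up).
- bar_nominal (a point): Nominal centre of the sprung bar, fixed at x = 50, y = 0, z = 96 mm of the feeder: a level round bar 10 mm thick along the feeder's y, 70 mm free between end plates. The real bar sits up to 6 mm higher or lower (unmeasured): find it by touch. Pressed straight down it yields at 4 N and meets a hard stop after 5 mm at 7 N; 8 to 12 N keeps it fully down, over 20 N is too much.
- screwdriver: Bystander, leave alone: black-handled screwdriver, 160 mm, lying between the chute and the feeder. Origin: underside.
- circuit_board: Bystander, leave alone: green circuit board 130 x 170 mm with black chips. Origin: underside.
- solder_reel: Bystander, leave alone: grey reel of solder wire, 60 mm across, 34 mm high. Origin: underside.
- parts_cup: Bystander, leave alone: open round cup, 60 mm across, 55 mm high, empty. Origin: underside.
- multimeter: Bystander, leave alone: grey multimeter 150 x 80 x 36 mm lying flat. Origin: underside.
- spanner: Bystander, leave alone: small spanner 130 mm lying flat. Origin: underside.
- flux_jar: Bystander, leave alone: small brown jar, 44 mm across, 50 mm high. Origin: underside.
Things that resemble listed ones, but are neither listed nor needed, are in the scene too. Leave any purple look-alike of the chute alone.

How it is judged:
By the outcome, as a careful person would: the job done as asked, in the order asked, and still so for the second after the job is handed in, with the robot touching nothing.
It also fails if it takes over 72 s, if anything falls off the work surface, if the arm or the gripper's body presses on something with over 40 N, if the wrist force passes 120 N, or if a joint passes its speed limit or range.

### The arm

A 7-joint arm with a two-finger parallel gripper is mounted at the origin on the work surface. World frame = base frame: x ahead of the robot, y to its left, z up, the work surface at z = 0. Lengths are in m, angles in rad, forces in N, time in s.
With the tool pointing down it reaches from about 0.35 to 0.9 m from the base axis. Payload 8.1 kg.
Tool frame: the origin (TCP) lies at the very end of the fingers, on their centre line; the grasp point (between the pads) lies 19 mm behind it; z points along the fingers, y is the line along which they close (so a half turn about z gives the same grasp; the last joint's range is limited). The gripper opens to 92 mm and grips with 3 to 60 N. Pads are 19 mm wide; open, the fingers measure 130 mm over their backs; the gripper's body (75 mm by 190 mm) begins 47 mm behind the grasp point.
Start: joints at [-1.246, 0.434, 0.025, 1.573, -0.012, 1.134, -0.075], TCP at [0.259, 0.569, 0.227] pointing down, gripper open.
Joint ranges: [-2.62, 2.62], [-0.44, 2.09], [-1.27, 1.32], [0.08, 2.57], [-1.32, 4.46], [0.12, 2], [-2.74, 2.74]. Speed limits (rad/s): [2.22, 2.22, 3.01, 3.01, 3.14, 3.14, 3.14].

### API

Orientations are given as a rotation vector (axis times angle).
In Python, from cell import arm gives the robot as it stands.
- The arm moves only by the tool jog_arm, never from a script. Its argument "rows" is a list of rows, each a list of 3 entries, a list of its own where there are three numbers: the shift along the world's x, y, z in cm, then the turn, a rotation vector about the world's x, y, z in degrees, then the opening, from 0 (shut) to 1 (fully open). A call has 1 to 8 rows; each row is the pose to reach, as a shift and turn from the pose commanded when the call began; what a row does not reach only later rows make up. A row lasts 1/8 s, in which the tool goes at most 62.5 mm and 10.7 degrees, less where a joint would pass 70% of its speed; a pose out of reach is approached as far as the arm can. A call with a gripper value outside its range is refused whole. The fingers move at their own pace and stop on an object; "newtons" is the grip in N (left out, the last holds). Time passes only in rows, so rows that repeat a pose let the fingers close. It gives the time, the measured TCP pose, the force, the opening and the grip force at its end, in the units of the state.
- arm.observe(): the state, without advancing time (a new reading comes with each control period).
- arm.get_image(name): name is "scene" or "top"; returns a dict with "img" (384x512x3 uint8, red, green, blue), "depth" (384x512 float32, m along the optical axis (not along the pixel's ray), 0 where there is no reading), "fx", "fy", "cx", "cy" (pixels), "dist_coeffs" ([k1, k2, p1, p2, k3] as OpenCV has them; the pictures are not rectified), "rvec" (rotation vector, rad) and "tvec" (3), from world to camera coordinates, as OpenCV has them. Camera axes: x right, y down, z forward; pixel columns grow to the right and rows downward; lengths in m; the calibration is good to about 2 mm. A picture is of the moment at which its call begins.
- arm.sign_off(): hands the job in; it is judged then, once.
The state is a dict: "clock": time; "joints": joint angles; "dq": joint speeds; "joint_efforts": joint torques, N m; "position": TCP position; "ee_rot": TCP orientation; "force": force on the tool from outside, world axes, zero at the start; "ft_torque": the same for the moment, N m; "width": opening from 0.0 (shut) to 1.0 (fully open); "gripper_force": force on a finger pad.
Only numpy, scipy, OpenCV 4.12 (cv2) and the standard library are available. Lean on these libraries where they do the work, as an engineer would, in place of code of your own. Each camera call takes 0.05 s, during which the arm holds its last target. There are 200 camera calls.

## Working session

There is one attempt and no reset: what is moved stays moved. The work goes in short steps, Python scripts to look and compute and a tool call to move; the robot and the scene stay as the last step left them, time stands still between calls to the robot, and variables do not carry over. Pictures are saved under pics/ and viewed, at most 10 in all, crops included, and the job is handed in when it is done.

Besides the shell and the picture viewer there is one more tool, called after "Request:" as name(argument=value, ...), one argument or row to a line, values as JSON. jog_arm: Moves the arm, as the interface text tells. Its arguments: {"type":"object","properties":{"rows":{"type":"array","items":{"type":"array"}},"newtons":{"type":"number"}},"required":["rows"]}

```bash
mkdir -p pics; ls; cat > h.py <<'E'
import numpy as np, cv2, pickle
from scipy.spatial.transform import Rotation as R
def snap(arm,name,png=None):
    d=arm.get_image(name); pickle.dump(d,open(name+'.pkl','wb'))
    if png: cv2.imwrite('pics/'+png,d['img'][:,:,::-1])
    return d
def K(d): return np.array([[d['fx'],0,d['cx']],[0,d['fy'],d['cy']],[0,0,1.]])
def cloud(d):
    "world xyz for every pixel from depth"
    h,w=d['depth'].shape
    uv=np.stack(np.meshgrid(np.arange(w),np.arange(h)),-1).reshape(-1,1,2).astype(np.float64)
    n=cv2.undistortPoints(uv,K(d),np.array(d['dist_coeffs'])).reshape(-1,2)
    z=d['depth'].reshape(-1,1); p=np.c_[n*z,z]
    Rm=cv2.Rodrigues(np.array(d['rvec'],float))[0]
    return ((p-np.array(d['tvec']).ravel())@Rm).reshape(h,w,3)
def plane(d,uv,h):
    "rays through pixels onto z=h"
    n=cv2.undistortPoints(np.array(uv,float).reshape(-1,1,2),K(d),np.array(d['dist_coeffs'])).reshape(-1,2)
    Rm=cv2.Rodrigues(np.array(d['rvec'],float))[0]; c=-Rm.T@np.array(d['tvec']).ravel()
    v=np.c_[n,np.ones(len(n))]@Rm
    return c+v*((h-c[2])/v[:,2])[:,None]
E
python3 - <<'E'
from cell import arm
from h import *
a=snap(arm,'scene')['img'];b=snap(arm,'top')['img']
cv2.imwrite('pics/scene0.png',a[:,:,::-1]);cv2.imwrite('pics/top0.png',b[:,:,::-1])
for n in('scene','top'):
    d=pickle.load(open(n+'.pkl','rb')); Rm=cv2.Rodrigues(np.array(d['rvec'],float))[0]; print(n,-Rm.T@np.array(d['tvec']).ravel(), Rm[2])
print(arm.observe())
E
```

```text
pics
scene [1.30803737 0.18609159 0.97026874] [-0.63091348 -0.17593112 -0.75564305]
top [ 0.37648021 -0.0136407   1.28100153] [ 0.14378247 -0.01643122 -0.9894729 ]
{'clock': 0.1, 'joints': array([-1.24559384,  0.4351601 ,  0.02497988,  1.57395884, -0.01158652,
        1.13399337, -0.07509855]), 'dq': array([ 7.49530095e-05, -5.47168148e-04,  8.77774024e-04, -4.05528956e-03,
        2.13316870e-04, -2.21218774e-03, -3.05432640e-04]), 'joint_efforts': array([ 3.89278415e-03, -6.69123244e+01,  9.88624692e-01, -3.15149617e+01,
       -6.04766398e-02,  3.73144343e-02,  7.06794231e-05]), 'position': array([0.25916978, 0.56825755, 0.22603759]), 'ee_rot': array([-6.66948869e-01, -3.06982381e+00,  2.14621510e-03]), 'force': array([ 0.89847423, -1.31327723,  0.69294718]), 'ft_torque': array([-0.03576254, -0.0129934 , -0.00259309]), 'gripper_force': 0.0, 'width': 1.0007847096191642}
```

View pics/scene0.png

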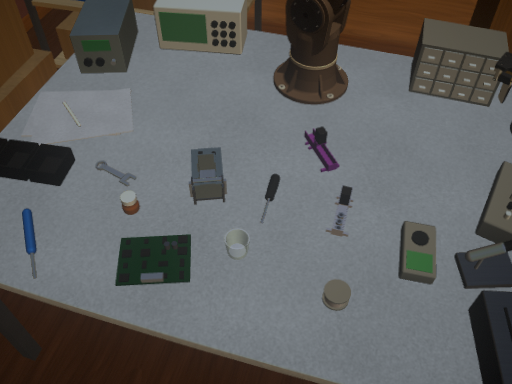

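View pics/top0.png

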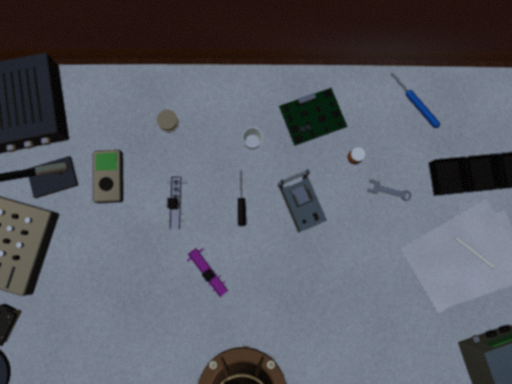

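The scene picture shows the aluminium chute at (342,210), a purple look-alike at (321,150) and the feeder at (208,175). In the top picture these are at (175,203), (207,272) and (302,200). The aluminium chute with the black block fits the description; the purple one must be left alone. I'll confirm with a crop and measure.

```bash
python3 - <<'E'
from h import *
t=pickle.load(open('top.pkl','rb'));s=pickle.load(open('scene.pkl','rb'))
c=lambda d,x,y,w,h,k:cv2.resize(d['img'][y:y+h,x:x+w,::-1],None,fx=k,fy=k,interpolation=cv2.INTER_CUBIC)
A=np.zeros((600,800,3),np.uint8)
A[:300,:400]=c(t,145,165,80,60,5);A[:300,400:]=c(t,262,165,80,60,5)
A[300:,:400]=c(s,300,180,80,60,5);A[300:,400:]=c(s,168,145,80,60,5)
cv2.imwrite('pics/crop0.png',A)
# chute block & feeder via depth
for n,d in(('top',t),('scene',s)):
    P=cloud(d); 
    for nm,(x,y,w,h) in dict(chute=(160,170,30,65) if n=='top' else (320,180,45,60),feeder=(270,165,60,70) if n=='top' else (180,140,55,70)).items():
        p=P[y:y+h,x:x+w].reshape(-1,3); im=d['img'][y:y+h,x:x+w].reshape(-1,3).astype(int)
        for lo,hi in ((.005,.02),(.02,.045),(.05,.075),(.075,.09),(.09,.12)):
            m=(p[:,2]>lo)&(p[:,2]<hi)
            if m.sum()>8:
                q=p[m,:2].astype(np.float32); r=cv2.minAreaRect(q*1000)
                print(n,nm,lo,hi,m.sum(),p[m].mean(0).round(4),[np.round(v,1) for v in r])
E
```

```text
top chute 0.005 0.02 387 [0.5254 0.192  0.0119] [array([528.7, 194.2]), array([185.7,  84.2]), np.float64(0.9)]
top chute 0.02 0.045 158 [0.5387 0.1893 0.0282] [array([525.7, 191.3]), array([ 28.9, 148.2]), np.float64(89.7)]
top chute 0.05 0.075 23 [0.5134 0.183  0.0608] [array([512. , 182.9]), array([13.6, 33. ]), np.float64(53.3)]
top chute 0.075 0.09 81 [0.5164 0.1889 0.0838] [array([516. , 188.9]), array([19.7, 26.5]), np.float64(89.8)]
top feeder 0.005 0.02 126 [ 0.5377 -0.16    0.008 ] [array([ 537.4, -167.5]), array([169.5, 201. ]), np.float64(88.4)]
top feeder 0.02 0.045 83 [ 0.5198 -0.144   0.0362] [array([ 518.1, -162.7]), array([140.8,  80.5]), np.float64(21.5)]
top feeder 0.05 0.075 1130 [ 0.51   -0.1719  0.0605] [array([ 520.2, -166.6]), array([144.6,  92.6]), np.float64(19.8)]
top feeder 0.075 0.09 50 [ 0.5523 -0.1524  0.083 ] [array([ 553.2, -155.8]), array([82.2, 91.4]), np.float64(22.4)]
top feeder 0.09 0.12 184 [ 0.562  -0.1521  0.0992] [array([ 553.5, -155.9]), array([82.8, 78.4]), np.float64(22.8)]
scene chute 0.005 0.02 294 [0.5439 0.1929 0.0119] [array([505.4, 1
[... 284 characters left out ...]
te 0.075 0.09 96 [0.5207 0.1924 0.0834] [array([517.9, 192.4]), array([21. , 29.9]), np.float64(88.3)]
scene feeder 0.005 0.02 148 [ 0.5644 -0.1502  0.0115] [array([ 493.5, -176.6]), array([233. , 142.4]), np.float64(21.3)]
scene feeder 0.02 0.045 219 [ 0.5732 -0.1466  0.0337] [array([ 551.9, -154.5]), array([84. , 88.7]), np.float64(22.8)]
scene feeder 0.05 0.075 801 [ 0.5211 -0.1673  0.0605] [array([ 522.1, -168.3]), array([153.8,  91.8]), np.float64(23.3)]
scene feeder 0.075 0.09 119 [ 0.5481 -0.1583  0.0832] [array([ 552.6, -154.2]), array([83.3, 91.3]), np.float64(22.8)]
scene feeder 0.09 0.12 247 [ 0.5566 -0.1527  0.0976] [array([ 552.8, -155.5]), array([89.3, 77.7]), np.float64(24.0)]
```

View pics/crop0.png

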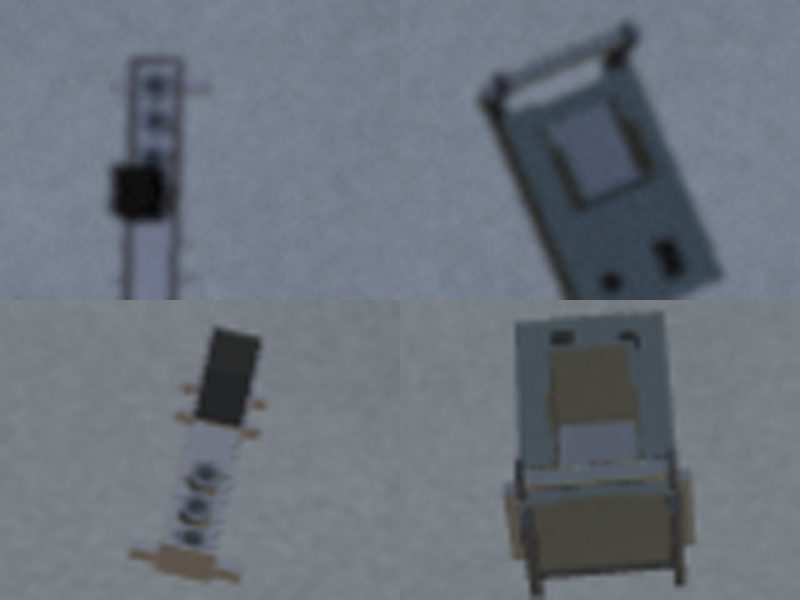

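The left crops show the aluminium chute with its black block at top (172,203). The nuts are behind the block, towards world +x, so the chute's yaw is about 0. The right crops show the feeder, with the bar running top (281,183) to (307,173). I'll refine the feeder's yaw and the bar position.

```bash
python3 - <<'E'
from h import *
t=pickle.load(open('top.pkl','rb'));s=pickle.load(open('scene.pkl','rb'))
def yawfit(p):
    # side edges: yaw minimising 2-98 percentile width
    best=[]
    for a in np.arange(10,35,.25):
        v=np.array([-np.sin(np.radians(a)),np.cos(np.radians(a))]); q=p@v
        w=np.percentile(q,[1,99]); best.append((w[1]-w[0],a,w.mean()))
    return min(best)
for n,d,(x,y,w,h) in(('top',t,(270,165,60,70)),('scene',s,(180,140,55,70))):
    p=cloud(d)[y:y+h,x:x+w].reshape(-1,3)
    dk=p[(p[:,2]>.056)&(p[:,2]<.064)]
    print(n,'deck',yawfit(dk[:,:2]))
    a=np.radians(23); c=np.array([.52,-.168]); Rm=np.array([[np.cos(a),np.sin(a)],[-np.sin(a),np.cos(a)]])
    q=(p[:,:2]-c)@Rm.T*1000
    f=(p[:,2]>.056)&(p[:,2]<.064); print('deck local x,y range',np.percentile(q[f],[1,99],axis=0).round(1).tolist())
    for nm,m in (('bar',(p[:,2]>.082)&(q[:,0]>45)),('hood',(p[:,2]>.09)&(q[:,0]<40))):
        print(nm,m.sum(),'x',np.percentile(q[m,0],[2,50,98]).round(1),'y',np.percentile(q[m,1],[2,50,98]).round(1),'z',np.percentile(p[m,2],[2,50,95]).round(4))
        b=p[m]; 
        l=cv2.fitLine(b[:,:2].astype(np.float32),cv2.DIST_HUBER,0,.01,.01).ravel(); print(' line deg',np.degrees(np.arctan2(l[1],l[0])).round(1),l[2:])
# bar ends on image rays, z ~ .096
print(plane(t,[(281,183),(307.6,173)],.1))
print(plane(s,[(168+(522-400)/5,145+(478-300)/5),(168+(672-400)/5,145+(468-300)/5)],.1))
# chute yaw from wall tops
for n,d,(x,y,w,h) in(('top',t,(160,170,30,65)),('scene',s,(320,180,45,60))):
    p=cloud(d)[y:y+h,x:x+w].reshape(-1,3)
    m=(p[:,2]>.024)&(p[:,2]<.036); 
    best=min((np.ptp(np.percentile((p[m,:2]@[-np.sin(a),np.cos(a)]),[2,98])),np.degrees(a)) for a in np.radians(np.arange(-8,8,.5)));print(n,'chute',best,np.percentile(p[m,:2],[1,99],axis=0))
    b=p[(p[:,2]>.078)]; print('block',b[:,:2].min(0),b[:,:2].max(0),np.percentile(b,[5,95],axis=0).mean(0))
E
```

```text
top deck (np.float64(0.07961632865035456), np.float64(23.0), np.float64(-0.3591636794160681))
deck local x,y range [[-70.1, -41.1], [64.1, 38.5]]
bar 127 x [66.  70.9 76.3] y [-45.6  -0.4  41.6] z [0.084  0.0961 0.1011]
 line deg -67.8 [ 0.58922017 -0.15000747]
hood 85 x [-71.8   0.3  26.4] y [-24.3   8.9 198.2] z [0.0908 0.1051 1.281 ]
 line deg -46.5 [ 0.5116224  -0.15576857]
scene deck (np.float64(0.079908164488809), np.float64(22.5), np.float64(-0.35394551513279626))
deck local x,y range [[-71.4, -39.8], [74.2, 40.2]]
bar 177 x [ 66.9  74.3 863.7] y [-43.6   4.1  41. ] z [0.0839 0.0948 0.9703]
 line deg 24.3 [ 0.6595368  -0.10727438]
hood 119 x [-7.5 -1.6 29.4] y [-22.1   1.1  22.5] z [0.0903 0.1011 0.1078]
 line deg -73.5 [ 0.5183999  -0.16966859]
[[ 0.5678983  -0.10619945  0.1       ]
 [ 0.5952901  -0.17844671  0.1       ]]
[[ 0.6064424  -0.16986352  0.1       ]
 [ 0.57981547 -0.10238174  0.1       ]]
top chute (np.float64(0.02783244508369853), np.float64(0.0)) [[0.45171424 0.1770523 ]
 [0.59954125 0.20514047]]
block [ 0.37648021 -0.0136407 ] [0.52931996 0.19874421] [0.45277714 0.09225368 0.68072601]
scene chute (np.float64(0.02561561934533177), np.float64(-0.5)) [[0.4518211  0.17909021]
 [0.60169    0.20529824]]
block [0.502876   0.18172331] [1.30803737 0.20316335] [0.90712028 0.1923812  0.52572245]
```

Measured poses:
- Chute block: (0.518, 0.1915), yaw about 0.
- Feeder: yaw about 22.7°.
- Bar centre: about (0.587, -0.140).

I'll grip across the block's x faces, which locks the pitch.

Request:
jog_arm(
  rows=[
    [[25.9,-37.7,-4.0],[0,0,-65.5],1],
    [[25.9,-37.7,-4.0],[0,0,-65.5],1],
    [[25.9,-37.7,-4.0],[0,0,-65.5],1],
    [[25.9,-37.7,-4.0],[0,0,-65.5],1],
    [[25.9,-37.7,-4.0],[0,0,-65.5],1],
    [[25.9,-37.7,-4.0],[0,0,-65.5],1],
    [[25.9,-37.7,-4.0],[0,0,-65.5],1],
    [[25.9,-37.7,-4.0],[0,0,-65.5],1],
  ],
  newtons=20,
)

```text
clock: 1.1
position: [0.52, 0.1871, 0.1864]
ee_rot: [2.227, 2.213, -0.002]
force: [-0.6, 1.1, -0.2]
width: 1.003
gripper_force: 0.0
```

Request:
jog_arm(
  rows=[
    [[0,0,0],[0,0,0],1],
    [[0,0,0],[0,0,0],1],
  ],
)

```text
clock: 1.35
position: [0.5175, 0.1929, 0.1865]
ee_rot: [-2.22, -2.222, 0.001]
force: [0.2, 1.1, 0.6]
width: 1.001
gripper_force: 0.0
```

```bash
python3 - <<'E'
from cell import arm
from h import *
a=snap(arm,'scene');print(arm.observe()['position'],arm.observe()['ee_rot'])
cv2.imwrite('pics/s1.png',cv2.resize(a['img'][100:250,260:420,::-1],None,fx=4,fy=4))
E
```

```text
[0.51745989 0.19325678 0.18660498] [-2.21870622e+00 -2.22298588e+00  1.42737036e-04]
```

View pics/s1.png

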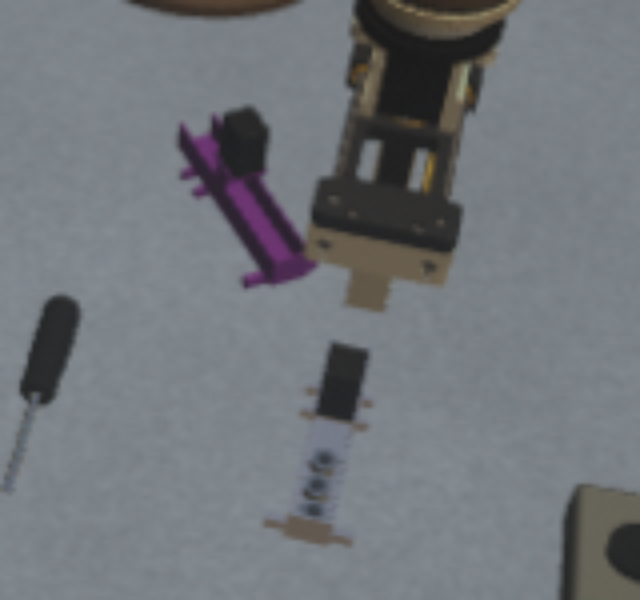

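The picture shows the open fingers directly over the chute's black block, with the purple look-alike clear to the left. Descending and gripping.

Request:
jog_arm(
  rows=[
    [[0,-0.1,-5],[0,0,0],1],
    [[0,-0.1,-9],[0,0,0],1],
    [[0,-0.1,-12],[0,0,0],1],
    [[0,-0.1,-13.7],[0,0,0],1],
    [[0,-0.1,-13.7],[0,0,0],1],
    [[0,-0.1,-13.7],[0,0,0],1],
  ],
)

```text
clock: 2.15
position: [0.519, 0.1913, 0.0508]
ee_rot: [2.221, 2.221, 0.003]
force: [0.7, 0.2, 0.1]
width: 1.002
gripper_force: 0.0
```

Request:
jog_arm(
  rows=[
    [[0,0,0],[0,0,0],0.6],
    [[0,0,0],[0,0,0],0.4],
    [[0,0,0],[0,0,0],0.25],
    [[0,0,0],[0,0,0],0.2],
    [[0,0,0],[0,0,0],0.15],
    [[0,0,0],[0,0,0],0.15],
    [[0,0,0],[0,0,0],0.1],
    [[0,0,0],[0,0,0],0.1],
  ],
  newtons=25,
)

```text
clock: 3.15
position: [0.5182, 0.1907, 0.0497]
ee_rot: [-2.222, -2.221, 0.0]
force: [0.0, 0.8, 0.2]
width: 0.305
gripper_force: 25.0
```

Gripped at a 28 mm opening. Lifting level.

Request:
jog_arm(
  rows=[
    [[0,0,0],[0,0,0],0.1],
    [[0,0,0.7],[0,0,0],0.1],
    [[0,0,2],[0,0,0],0.1],
    [[0,0,4.5],[0,0,0],0.1],
    [[0,0,7.5],[0,0,0],0.1],
    [[0,0,10.5],[0,0,0],0.1],
    [[0,0,12.5],[0,0,0],0.1],
    [[0,0,13.5],[0,0,0],0.1],
  ],
  newtons=45,
)

```text
clock: 4.15
position: [0.5188, 0.1908, 0.1866]
ee_rot: [2.221, 2.221, 0.004]
force: [1.1, 0.7, -2.5]
width: 0.303
gripper_force: 45.0
```

Request:
jog_arm(
  rows=[
    [[0.3,-1,0.3],[0,0,0.7],0.1],
    [[0.9,-3,0.7],[0,0,2.2],0.1],
    [[1.8,-6,1],[0,0,4.4],0.1],
    [[3,-10,1],[0,0,7.2],0.1],
    [[4.2,-14,1],[0,0,10],0.1],
    [[5.4,-18,1],[0,0,13],0.1],
    [[6.6,-21.5,1],[0,0,15.5],0.1],
    [[7.5,-24.5,1],[0,0,17.5],0.1],
  ],
)

```text
clock: 5.15
position: [0.5929, -0.057, 0.1938]
ee_rot: [-1.857, -2.533, 0.002]
force: [-0.3, -0.2, -2.8]
width: 0.305
gripper_force: 45.0
```

Request:
jog_arm(
  rows=[
    [[0.9,-3,0],[0,0,2],0.1],
    [[1.6,-5.2,0],[0,0,3.8],0.1],
    [[2,-6.6,0],[0,0,4.8],0.1],
    [[2.2,-7.3,0],[0,0,5.2],0.1],
    [[2.2,-7.3,0],[0,0,5.2],0.1],
    [[2.2,-7.3,0],[0,0,5.2],0.1],
    [[2.2,-7.3,0],[0,0,5.2],0.1],
  ],
)

```text
clock: 6.02
position: [0.6153, -0.1264, 0.1947]
ee_rot: [-1.74, -2.616, -0.0]
force: [0.5, 0.2, -2.3]
width: 0.301
gripper_force: 45.0
```

```bash
cat > m.py <<'E'
from cell import arm
from h import *
import sys
t=snap(arm,'top');s=snap(arm,'scene');o=arm.observe()
print({k:np.round(o[k],4) for k in('clock','position','force','ft_torque','width')},(R.from_rotvec(o['ee_rot'])).as_matrix().round(3).tolist())
c=lambda d,x,y,w,h,k:cv2.resize(d['img'][y:y+h,x:x+w,::-1],None,fx=k,fy=k,interpolation=cv2.INTER_CUBIC)
A=np.zeros((600,800,3),np.uint8)
A[:,:400]=c(t,250,130,80,120,5);A[:,400:]=c(s,170,100,80,120,5)
cv2.imwrite('pics/'+sys.argv[1],A)
E
python3 m.py m1.png
```

```text
{'clock': np.float64(6.125), 'position': array([ 0.6153, -0.1267,  0.1948]), 'force': array([-0.3226, -0.2635, -1.8874]), 'ft_torque': array([-0.0824,  0.0758, -0.0356]), 'width': np.float64(0.3)} [[-0.386, 0.922, 0.0], [0.922, 0.386, 0.0], [0.0, 0.0, -1.0]]
```

View pics/m1.png

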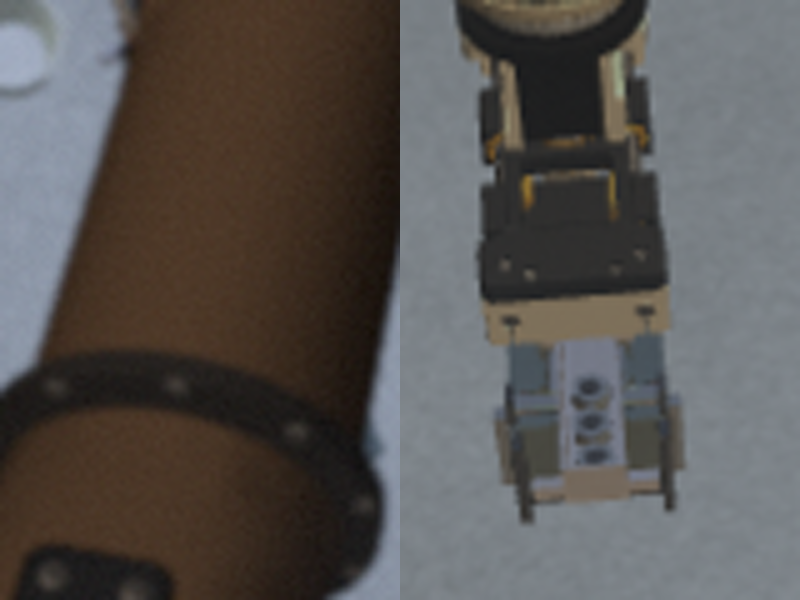

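The scene crop shows the chute level over the feeder, centred between the bar's end plates, with the three nuts at about (590,420) in the crop. Now descending to just above the bar.

Request:
jog_arm(
  rows=[
    [[0,-0.2,-1],[0,0,0],0.1],
    [[0,-0.2,-2.2],[0,0,0],0.1],
    [[0,-0.2,-3.2],[0,0,0],0.1],
    [[0,-0.2,-3.8],[0,0,0],0.1],
    [[0,-0.2,-3.8],[0,0,0],0.1],
    [[0,-0.2,-3.8],[0,0,0],0.1],
  ],
)

```text
clock: 6.88
position: [0.6156, -0.1294, 0.157]
ee_rot: [1.741, 2.614, 0.0]
force: [0.0, 0.6, -2.0]
width: 0.301
gripper_force: 45.0
```

Request:
jog_arm(
  rows=[
    [[0,0,-0.1],[0,0,0],0.1],
    [[0,0,-0.2],[0,0,0],0.1],
    [[0,0,-0.3],[0,0,0],0.1],
    [[0,0,-0.4],[0,0,0],0.1],
    [[0,0,-0.4],[0,0,0],0.1],
    [[0,0,-0.4],[0,0,0],0.1],
  ],
)

```text
clock: 7.62
position: [0.6153, -0.1293, 0.1527]
ee_rot: [-1.741, -2.615, 0.0]
force: [-0.4, -0.4, -1.4]
width: 0.3
gripper_force: 45.0
```

Request:
jog_arm(
  rows=[
    [[0,0,-0.1],[0,0,0],0.1],
    [[0,0,-0.2],[0,0,0],0.1],
    [[0,0,-0.3],[0,0,0],0.1],
    [[0,0,-0.3],[0,0,0],0.1],
  ],
)

```text
clock: 8.12
position: [0.6152, -0.1293, 0.1496]
ee_rot: [-1.741, -2.615, 0.0]
force: [0.5, -0.7, -1.1]
width: 0.304
gripper_force: 45.0
```

Request:
jog_arm(
  rows=[
    [[0,0,-0.1],[0,0,0],0.1],
    [[0,0,-0.2],[0,0,0],0.1],
    [[0,0,-0.3],[0,0,0],0.1],
    [[0,0,-0.3],[0,0,0],0.1],
  ],
)

```text
clock: 8.62
position: [0.6153, -0.1293, 0.1466]
ee_rot: [-1.741, -2.615, 0.0]
force: [-0.7, 0.7, -2.2]
width: 0.303
gripper_force: 45.0
```

Request:
jog_arm(
  rows=[
    [[0,0,-0.1],[0,0,0],0.1],
    [[0,0,-0.2],[0,0,0],0.1],
    [[0,0,-0.2],[0,0,0],0.1],
  ],
)

```text
clock: 9.0
position: [0.6153, -0.1293, 0.1446]
ee_rot: [-1.741, -2.615, 0.0]
force: [0.5, -0.3, -1.9]
width: 0.304
gripper_force: 45.0
```

Request:
jog_arm(
  rows=[
    [[0,0,-0.1],[0,0,0],0.1],
    [[0,0,-0.2],[0,0,0],0.1],
    [[0,0,-0.2],[0,0,0],0.1],
  ],
)

```text
clock: 9.38
position: [0.6153, -0.1293, 0.1426]
ee_rot: [-1.741, -2.615, 0.0]
force: [-1.6, 0.2, -2.0]
width: 0.303
gripper_force: 45.0
```

TCP z is now 0.1426 with no contact. That is below the lowest height a rib could touch the bar (0.145), so the bar is inside the groove.

Request:
jog_arm(
  rows=[
    [[0,0,-0.1],[0,0,0],0.1],
    [[0,0,-0.2],[0,0,0],0.1],
    [[0,0,-0.2],[0,0,0],0.1],
  ],
)

```text
clock: 9.75
position: [0.6153, -0.1293, 0.1406]
ee_rot: [-1.741, -2.615, 0.0]
force: [0.2, 0.8, -2.5]
width: 0.302
gripper_force: 45.0
```

Request:
jog_arm(
  rows=[
    [[0,0,-0.1],[0,0,0],0.1],
    [[0,0,-0.1],[0,0,0],0.1],
    [[0,0,-0.1],[0,0,0],0.1],
  ],
)

```text
clock: 10.12
position: [0.6153, -0.1294, 0.1398]
ee_rot: [1.741, 2.615, 0.0]
force: [0.3, -0.0, -2.1]
width: 0.302
gripper_force: 45.0
```

Request:
jog_arm(
  rows=[
    [[0,0,-0.1],[0,0,0],0.1],
    [[0,0,-0.1],[0,0,0],0.1],
    [[0,0,-0.1],[0,0,0],0.1],
  ],
)

```text
clock: 10.5
position: [0.6153, -0.1293, 0.1387]
ee_rot: [1.741, 2.615, 0.0]
force: [-0.2, -0.1, -2.4]
width: 0.305
gripper_force: 45.0
```

Request:
jog_arm(
  rows=[
    [[0,0,-0.1],[0,0,0],0.1],
    [[0,0,-0.1],[0,0,0],0.1],
    [[0,0,-0.1],[0,0,0],0.1],
  ],
)

```text
clock: 10.88
position: [0.6154, -0.1293, 0.1378]
ee_rot: [1.741, 2.615, 0.0]
force: [0.2, 0.1, -1.9]
width: 0.298
gripper_force: 45.0
```

```bash
python3 m.py m2.png
```

```text
{'clock': np.float64(10.975), 'position': array([ 0.6154, -0.1294,  0.1378]), 'force': array([-0.8505, -0.6279, -1.9882]), 'ft_torque': array([-0.088 , -0.0009,  0.0095]), 'width': np.float64(0.303)} [[-0.386, 0.923, 0.0], [0.923, 0.386, -0.0], [-0.0, 0.0, -1.0]]
```

View pics/m2.png

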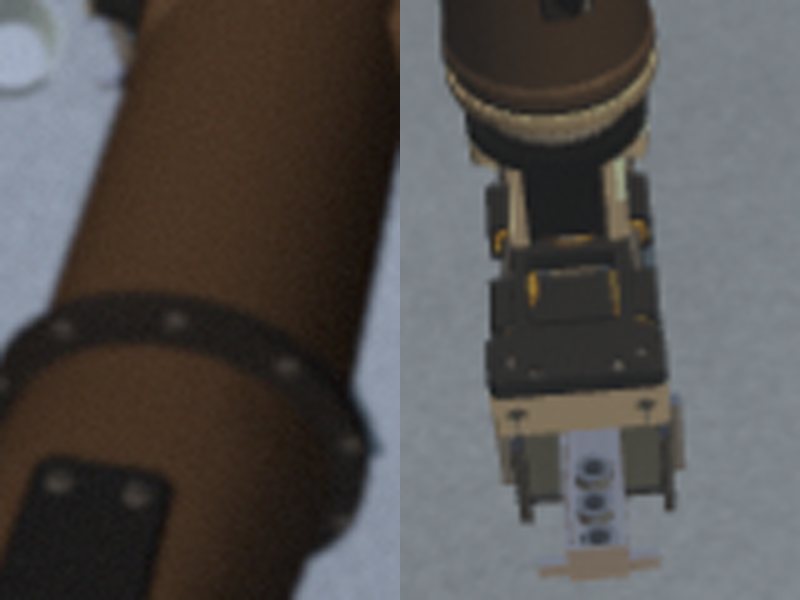

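The gripper hides the bar in this view. The first depth data had the bar points' median at z 0.095–0.096, which fits a low bar. Continuing in small steps.

Request:
jog_arm(
  rows=[
    [[0,0,-0.05],[0,0,0],0.1],
    [[0,0,-0.1],[0,0,0],0.1],
    [[0,0,-0.1],[0,0,0],0.1],
  ],
)

```text
clock: 11.35
position: [0.6155, -0.1294, 0.1369]
ee_rot: [1.741, 2.615, 0.0]
force: [-0.6, -0.1, 1.1]
width: 0.305
gripper_force: 45.0
```

Request:
jog_arm(
  rows=[
    [[0,0,-0.05],[0,0,0],0.1],
    [[0,0,-0.1],[0,0,0],0.1],
    [[0,0,-0.1],[0,0,0],0.1],
  ],
)

```text
clock: 11.72
position: [0.6154, -0.1293, 0.1358]
ee_rot: [1.741, 2.615, 0.0]
force: [0.9, 0.0, 3.3]
width: 0.3
gripper_force: 45.0
```

Contact at TCP z of about 0.1373. Pressing down gently.

Request:
jog_arm(
  rows=[
    [[0,0,-0.1],[0,0,0],0.1],
    [[0,0,-0.2],[0,0,0],0.1],
    [[0,0,-0.3],[0,0,0],0.1],
    [[0,0,-0.3],[0,0,0],0.1],
  ],
)

```text
clock: 12.22
position: [0.6155, -0.1293, 0.1328]
ee_rot: [1.741, 2.615, 0.0]
force: [-0.4, 0.0, 3.8]
width: 0.304
gripper_force: 45.0
```

Request:
jog_arm(
  rows=[
    [[0,0,-0.05],[0,0,0],0.1],
    [[0,0,-0.05],[0,0,0],0.1],
    [[0,0,-0.05],[0,0,0],0.1],
  ],
)

```text
clock: 12.6
position: [0.6155, -0.1294, 0.1326]
ee_rot: [1.741, 2.615, 0.0]
force: [-1.1, 0.9, 7.0]
width: 0.305
gripper_force: 45.0
```

The bar is at its stop, with about 9 N of contact (sensor +7.0, less the -2.2 weight). Now I'll tilt about the bar axis in small steps, watching the force.

Request:
jog_arm(
  rows=[
    [[-0.095,-0.04,0.067],[0.48,-1.15,0],0.1],
    [[-0.191,-0.08,0.131],[0.965,-2.31,0],0.1],
    [[-0.288,-0.12,0.193],[1.45,-3.46,0],0.1],
    [[-0.387,-0.162,0.253],[1.93,-4.615,0],0.1],
    [[-0.387,-0.162,0.253],[1.93,-4.615,0],0.1],
  ],
)

```text
clock: 13.22
position: [0.6116, -0.1312, 0.1353]
ee_rot: [1.713, 2.572, 0.114]
force: [0.1, -0.4, 5.4]
width: 0.305
gripper_force: 45.0
```

```bash
python3 -c "
from cell import arm
o=arm.observe();print(o['joints'].round(3),o['position'],o['force'],o['ft_torque'])"
```

```text
[-0.073  0.492  0.324  1.769 -0.27   0.847  0.778] [ 0.61162856 -0.13116362  0.13527137] [ 0.05335317 -0.3925662   5.38570657] [-0.17965077  0.21393964  0.02686526]
```

Request:
jog_arm(
  rows=[
    [[0,0,-0.01],[0,0,0],0.1],
    [[-0.1,-0.042,0.045],[0.48,-1.15,0],0.1],
    [[-0.2,-0.084,0.098],[0.965,-2.31,0],0.1],
    [[-0.302,-0.127,0.148],[1.45,-3.46,0],0.1],
    [[-0.405,-0.169,0.195],[1.93,-4.615,0],0.1],
    [[-0.405,-0.169,0.195],[1.93,-4.615,0],0.1],
  ],
)

```text
clock: 13.98
position: [0.6077, -0.1329, 0.1375]
ee_rot: [1.683, 2.526, 0.223]
force: [-1.4, 0.0, 8.4]
width: 0.303
gripper_force: 45.0
```

Request:
jog_arm(
  rows=[
    [[-0.104,-0.043,0.046],[0.48,-1.15,0],0.1],
    [[-0.209,-0.087,0.09],[0.965,-2.31,0],0.1],
    [[-0.315,-0.131,0.132],[1.45,-3.46,0],0.1],
    [[-0.421,-0.176,0.171],[1.93,-4.615,0],0.1],
    [[-0.421,-0.176,0.171],[1.93,-4.615,0],0.1],
  ],
)

```text
clock: 14.6
position: [0.6036, -0.1348, 0.1393]
ee_rot: [1.651, 2.478, 0.328]
force: [-2.0, 0.3, 10.4]
width: 0.303
gripper_force: 45.0
```

Request:
jog_arm(
  rows=[
    [[0,0,0.01],[0,0,0],0.1],
    [[-0.108,-0.045,0.05],[0.48,-1.15,0],0.1],
    [[-0.216,-0.09,0.085],[0.965,-2.31,0],0.1],
    [[-0.325,-0.136,0.119],[1.45,-3.46,0],0.1],
    [[-0.434,-0.181,0.148],[1.93,-4.615,0],0.1],
    [[-0.434,-0.181,0.148],[1.93,-4.615,0],0.1],
  ],
)

```text
clock: 15.35
position: [0.5992, -0.1367, 0.1407]
ee_rot: [1.617, 2.426, 0.43]
force: [-2.7, -0.3, 9.7]
width: 0.303
gripper_force: 45.0
```

Request:
jog_arm(
  rows=[
    [[0,0,0.01],[0,0,0],0.1],
    [[-0.11,-0.046,0.039],[0.48,-1.15,0],0.1],
    [[-0.221,-0.092,0.065],[0.965,-2.31,0],0.1],
    [[-0.332,-0.139,0.088],[1.45,-3.46,0],0.1],
    [[-0.443,-0.185,0.108],[1.93,-4.615,0],0.1],
    [[-0.443,-0.185,0.108],[1.93,-4.615,0],0.1],
  ],
)

```text
clock: 16.1
position: [0.5947, -0.1387, 0.1417]
ee_rot: [1.582, 2.372, 0.527]
force: [-2.6, -0.7, 10.3]
width: 0.299
gripper_force: 45.0
```

Request:
jog_arm(
  rows=[
    [[0,0,0.012],[0,0,0],0.1],
    [[-0.112,-0.047,0.033],[0.48,-1.15,0],0.1],
    [[-0.223,-0.093,0.05],[0.965,-2.31,0],0.1],
    [[-0.336,-0.14,0.065],[1.45,-3.46,0],0.1],
    [[-0.449,-0.188,0.077],[1.93,-4.615,0],0.1],
    [[-0.449,-0.188,0.077],[1.93,-4.615,0],0.1],
  ],
)

```text
clock: 16.85
position: [0.59, -0.1407, 0.1423]
ee_rot: [1.544, 2.316, 0.622]
force: [-2.6, -0.7, 8.5]
width: 0.301
gripper_force: 45.0
```

Request:
jog_arm(
  rows=[
    [[-0.113,-0.047,0.011],[0.48,-1.15,0],0.1],
    [[-0.225,-0.094,0.02],[0.965,-2.31,0],0.1],
    [[-0.338,-0.141,0.025],[1.45,-3.46,0],0.1],
    [[-0.451,-0.189,0.028],[1.93,-4.615,0],0.1],
    [[-0.451,-0.189,0.028],[1.93,-4.615,0],0.1],
  ],
)

```text
clock: 17.48
position: [0.5853, -0.1428, 0.1423]
ee_rot: [1.506, 2.257, 0.713]
force: [-3.9, -0.7, 8.2]
width: 0.3
gripper_force: 45.0
```

Request:
jog_arm(
  rows=[
    [[-0.113,-0.047,0.001],[0.48,-1.15,0],0.1],
    [[-0.225,-0.094,-0.003],[0.965,-2.31,0],0.1],
    [[-0.338,-0.141,-0.008],[1.45,-3.46,0],0.1],
    [[-0.45,-0.188,-0.014],[1.93,-4.615,0],0.1],
    [[-0.45,-0.188,-0.014],[1.93,-4.615,0],0.1],
    [[-0.45,-0.188,-0.014],[1.93,-4.615,0],0.1],
  ],
)

```text
clock: 18.23
position: [0.5804, -0.1449, 0.1415]
ee_rot: [1.466, 2.197, 0.799]
force: [-4.8, -2.5, 7.0]
width: 0.296
gripper_force: 45.0
```

```bash
python3 m.py m3.png
```

```text
{'clock': np.float64(18.325), 'position': array([ 0.5804, -0.1449,  0.1415]), 'force': array([-5.7732, -3.0021,  6.1242]), 'ft_torque': array([-0.6606,  1.1328, -0.1049]), 'width': np.float64(0.3027)} [[-0.384, 0.708, 0.593], [0.923, 0.294, 0.247], [-0.0, 0.642, -0.766]]
```

View pics/m3.png

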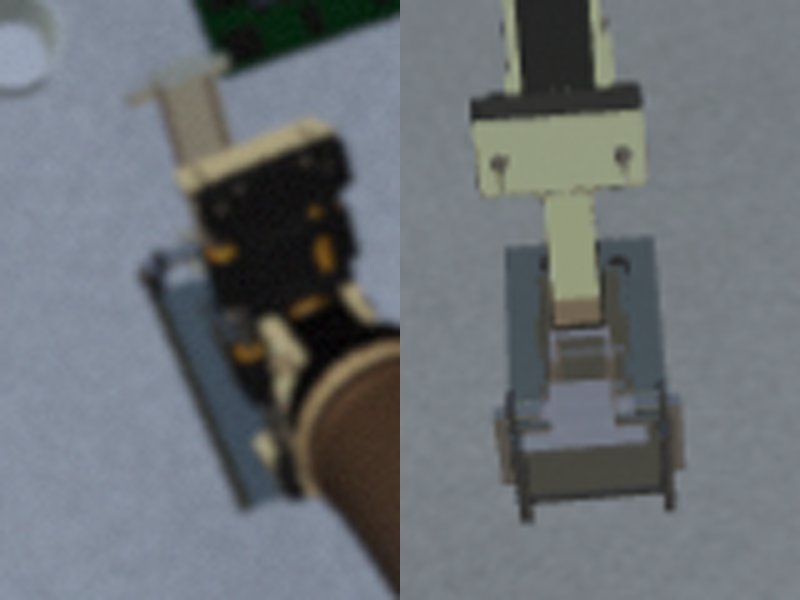

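The nuts have left the visible rear of the channel (crop 590,400). The force matches contact normal to the groove roof. I'll add a touch of pressure and hold while they run out.

Request:
jog_arm(
  rows=[
    [[0,0,-0.007],[0,0,0],0.1],
    [[0,0,-0.007],[0,0,0],0.1],
    [[0,0,-0.007],[0,0,0],0.1],
    [[0,0,-0.007],[0,0,0],0.1],
    [[0,0,-0.007],[0,0,0],0.1],
    [[0,0,-0.007],[0,0,0],0.1],
    [[0,0,-0.007],[0,0,0],0.1],
    [[0,0,-0.007],[0,0,0],0.1],
  ],
)

```text
clock: 19.32
position: [0.5805, -0.1449, 0.1415]
ee_rot: [1.466, 2.198, 0.799]
force: [-6.2, -2.8, 6.3]
width: 0.305
gripper_force: 45.0
```

```bash
python3 - <<'E'
from cell import arm
from h import *
F=[];T=[]
for i in range(6):
    s=arm.get_image('scene');o=arm.observe();F.append(o['force']);T.append(o['ft_torque'])
print(np.mean(F,0),np.mean(T,0),o['clock'])
c=s['img'][140:215,180:240,::-1]
cv2.imwrite('pics/m4.png',cv2.resize(c,None,fx=8,fy=8,interpolation=cv2.INTER_CUBIC))
E
```

```text
[-6.27425933 -3.12740339  7.16412384] [-0.63258339  1.14817139 -0.05868425] 19.625
```

View pics/m4.png

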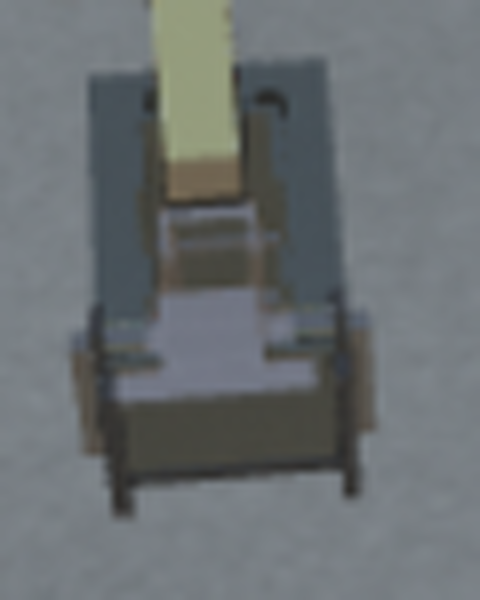

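The camera grazes the channel at this angle, so I can't see inside it. The chute has been held at 40° for 1.4 s with 9–10 N on the bar. I'll lift off along the groove normal and check inside the channel.

Request:
jog_arm(
  rows=[
    [[0,0,0],[0,0,0],0.1],
    [[0,0,0],[0,0,0],0.1],
    [[-0.3,-0.13,0.39],[0,0,0],0.1],
    [[-0.71,-0.3,0.92],[0,0,0],0.1],
    [[-1.12,-0.47,1.45],[0,0,0],0.1],
    [[-1.42,-0.6,1.84],[0,0,0],0.1],
    [[-1.42,-0.6,4],[0,0,0],0.1],
    [[-1.42,-0.6,7],[0,0,0],0.1],
  ],
)

```text
clock: 20.62
position: [0.5659, -0.1495, 0.2118]
ee_rot: [1.466, 2.2, 0.801]
force: [0.0, 0.0, -1.7]
width: 0.307
gripper_force: 45.0
```

Request:
jog_arm(
  rows=[
    [[0.3,1.5,2],[-2,5,0],0.1],
    [[1,4,3],[-5,12,0],0.1],
    [[1.5,7,3],[-8,19,0],0.1],
    [[1.5,10,3],[-11,26,0],0.1],
    [[1.5,13,3],[-13.5,32,0],0.1],
    [[1.5,15,3],[-15.4,36.9,0],0.1],
    [[1.5,16,3],[-15.4,36.9,0],0.1],
    [[1.5,16,3],[-15.4,36.9,0],0.1],
  ],
)

```text
clock: 21.62
position: [0.5812, 0.0105, 0.2414]
ee_rot: [-1.74, -2.615, -0.002]
force: [0.5, -1.4, -1.9]
width: 0.304
gripper_force: 45.0
```

```bash
python3 - <<'E'
from cell import arm
from h import *
t=snap(arm,'top');s=snap(arm,'scene');o=arm.observe()
print(o['clock'],o['position'],o['force'],R.from_rotvec(o['ee_rot']).as_matrix().round(3).tolist())
c=lambda d,x,y,w,h,k:cv2.resize(d['img'][y:y+h,x:x+w,::-1],None,fx=k,fy=k,interpolation=cv2.INTER_CUBIC)
A=np.zeros((600,800,3),np.uint8)
A[:,:400]=c(s,220,90,100,150,4);A[:,400:]=c(s,165,115,80,120,5)
A[:250,:350]=c(t,265,145,70,50,5)
cv2.imwrite('pics/m5.png',A)
E
```

```text
21.725 [0.58095563 0.00824561 0.24181911] [-0.02847685 -0.17944524 -1.79827749] [[-0.383, 0.924, 0.001], [0.924, 0.383, 0.0], [-0.0, 0.001, -1.0]]
```

View pics/m5.png

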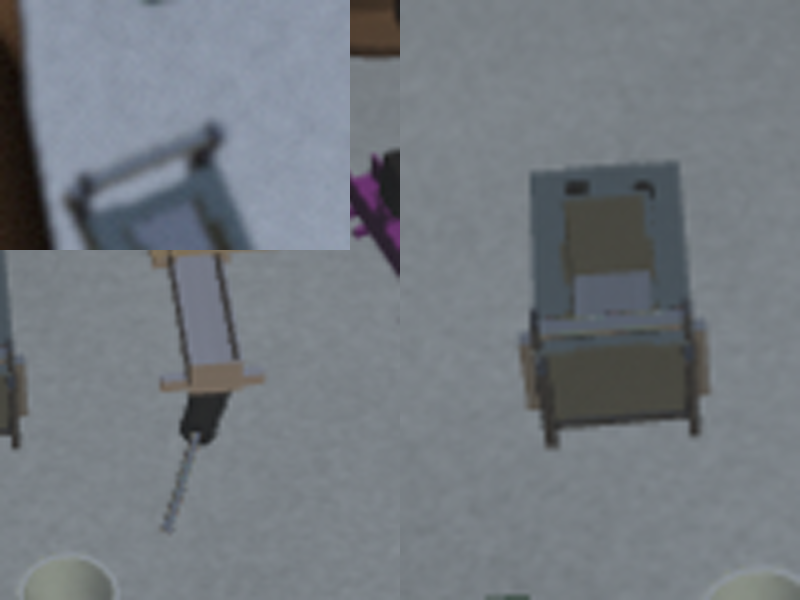

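The chute's channel is empty (crop 205,310), the shutter is closed and no nuts lie on the feeder deck. I'll stand the chute back at its original spot.

Request:
jog_arm(
  rows=[
    [[-1,3,0],[0,0,-4],0.1],
    [[-2.5,7,0],[0,0,-9],0.1],
    [[-4.5,12,-1],[0,0,-15],0.1],
    [[-6,16.5,-3],[0,0,-20],0.1],
    [[-6.3,18.3,-7],[0,0,-22.5],0.1],
    [[-6.3,18.3,-12],[0,0,-22.5],0.1],
    [[-6.3,18.3,-15],[0,0,-22.5],0.1],
    [[-6.3,18.3,-17],[0,0,-22.5],0.1],
  ],
)

```text
clock: 22.72
position: [0.5184, 0.1906, 0.0707]
ee_rot: [2.222, 2.221, -0.0]
force: [0.7, -0.2, -2.3]
width: 0.304
gripper_force: 45.0
```

Request:
jog_arm(
  rows=[
    [[0,0,-0.5],[0,0,0],0.1],
    [[0,0,-0.9],[0,0,0],0.1],
    [[0,0,-1.2],[0,0,0],0.1],
    [[0,0,-1.4],[0,0,0],0.1],
    [[0,0,-1.4],[0,0,0],0.1],
  ],
)

```text
clock: 23.35
position: [0.5188, 0.1934, 0.058]
ee_rot: [2.218, 2.225, 0.002]
force: [-0.5, 0.1, -2.3]
width: 0.301
gripper_force: 45.0
```

Request:
jog_arm(
  rows=[
    [[0,0,-0.2],[0,0,0],0.1],
    [[0,0,-0.4],[0,0,0],0.1],
    [[0,0,-0.5],[0,0,0],0.1],
    [[0,0,-0.6],[0,0,0],0.1],
    [[0,0,-0.7],[0,0,0],0.1],
    [[0,0,-0.7],[0,0,0],0.1],
  ],
)

```text
clock: 24.1
position: [0.5187, 0.1933, 0.0508]
ee_rot: [2.218, 2.225, 0.001]
force: [0.0, 0.9, -2.9]
width: 0.303
gripper_force: 45.0
```

Request:
jog_arm(
  rows=[
    [[0,0,-0.05],[0,0,0],0.1],
    [[0,0,-0.1],[0,0,0],0.1],
    [[0,0,-0.1],[0,0,0],0.1],
  ],
)

```text
clock: 24.48
position: [0.5187, 0.1933, 0.0498]
ee_rot: [2.218, 2.225, 0.001]
force: [-0.4, 0.1, -2.1]
width: 0.303
gripper_force: 45.0
```

Request:
jog_arm(
  rows=[
    [[0,0,-0.03],[0,0,0],0.1],
    [[0,0,-0.06],[0,0,0],0.1],
    [[0,0,-0.06],[0,0,0],0.1],
  ],
)

```text
clock: 24.85
position: [0.5188, 0.1933, 0.0497]
ee_rot: [2.218, 2.225, 0.002]
force: [-1.1, -0.7, 5.0]
width: 0.304
gripper_force: 45.0
```

On the bench. Releasing and retreating.

Request:
jog_arm(
  rows=[
    [[0,0,0.02],[0,0,0],0.32],
    [[0,0,0.03],[0,0,0],0.4],
    [[0,0,0.03],[0,0,0],0.6],
    [[0,0,0.03],[0,0,0],0.8],
    [[0,0,0.03],[0,0,0],0.9],
    [[0,0,0.03],[0,0,0],0.9],
    [[0,0,0.03],[0,0,0],0.9],
  ],
)

```text
clock: 25.72
position: [0.5187, 0.1933, 0.0495]
ee_rot: [2.218, 2.225, 0.001]
force: [-0.3, 0.1, 0.1]
width: 0.881
gripper_force: 0.0
```

Request:
jog_arm(
  rows=[
    [[0,0,1],[0,0,0],0.9],
    [[0,0,4],[0,0,0],0.9],
    [[0,0,8],[0,0,0],0.9],
    [[0,0,13],[0,0,0],0.9],
    [[0,0,17],[0,0,0],0.9],
    [[-4,8,19],[0,0,0],0.9],
    [[-8,14,19],[0,0,0],0.9],
    [[-8,14,19],[0,0,0],0.9],
  ],
)

```text
clock: 26.72
position: [0.4366, 0.3362, 0.2409]
ee_rot: [-2.214, -2.228, -0.004]
force: [0.6, 0.5, -0.3]
width: 0.9
gripper_force: 0.0
```

```bash
python3 - <<'E'
from cell import arm
from h import *
s=snap(arm,'scene','end.png');o=arm.observe();print(o['clock'],o['position'],o['force'],o['width'])
E
```

```text
26.775 [0.43351838 0.34070291 0.24103336] [-3.37751603  5.04507132  0.68108725] 0.9003944719774855
```

View pics/end.png

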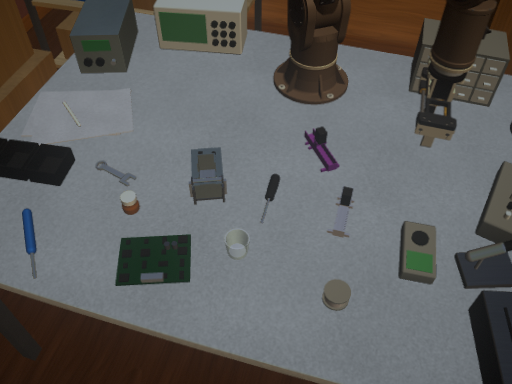

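The empty chute stands upright at (342,210), the feeder at (208,175) is closed, everything else is in place and the robot is clear. Handing in.

```bash
python3 -c "
from cell import arm
print(arm.sign_off())"
```

```text
the job is handed in; nothing more can be done
None
```

The job is handed in at about 27 s: the chute is empty and upright at its original spot, no nuts lie on the feeder deck or bench (they could not be seen inside the feeder), the shutter is closed and nothing else was moved.

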